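Set and hold the box-marking gauge

ROBOT

A 7-joint arm with a two-finger parallel gripper is mounted at the origin on the work surface. World frame = base frame: x ahead of the robot, y to its left, z up, the work surface at z = 0. Lengths are in m, angles in rad, forces in N, time in s.
With the tool pointing down it reaches from about 0.35 to 0.9 m from the base axis. Payload 19.9 kg.
Tool frame: the origin (TCP) lies midway between the tips of the shut fingers; the grasp point (between the pads) lies 19 mm behind it (r.hold_point_z is the z of the grasp point in the tool frame, in m); z points along the fingers, y is the direction in which the jaws open and shut (so a half turn about z gives the same grasp; the last joint's range is limited). The gripper opens to 94 mm and grips with 3 to 60 N. Pads are 16 mm wide; open, the fingers measure 119 mm over their backs; the gripper's body (75 mm by 177 mm) begins 78 mm behind the grasp point.
Start: joints at [-1.353, 0.417, -0.01, 1.614, 0.005, 1.111, -0.053], TCP at [0.161, 0.604, 0.205] pointing down, gripper open.
Joint ranges: [-2.81, 2.81], [-0.39, 2.02], [-1.27, 1.25], [0.06, 2.57], [-1.19, 4.33], [0.19, 2], [-2.82, 2.82]. Speed limits (rad/s): [1.89, 1.89, 2.39, 2.39, 3.01, 3.01, 3.01].

INTERFACE

Orientations are given as a unit quaternion [w, x, y, z].
In Python, from cell import r gives the robot as it stands. The module is installed in compiled form; this text tells all that it offers.
- The arm moves only by the tool jog_arm, never from a script. Its argument "commands" is a list of rows, each a list of 6 numbers: the shift along the tool's x, y, z in m, then the turn, a rotation vector about the tool's x, y, z in rad. A call has 1 to 12 rows; each row is the pose to reach, as a shift and turn from the pose commanded when the call began, along the tool's axes at that moment; what a row does not reach only later rows make up. A row lasts 1/10 s, in which the tool goes at most 50 mm and 8.59 degrees, less where a joint would pass 70% of its speed; a pose out of reach is approached as far as the arm can. A call with a gripper value outside its range is refused whole. "claw" is the opening, from 0 (shut) to 1 (fully open), set as the call begins (left out, the last holds). The fingers move at their own pace and stop on an object; "newtons" is the grip in N (left out, the last holds). Time passes only in rows, so rows that repeat a pose let the fingers close. It gives the time, the measured TCP pose, the force and the opening at its end, in the units of the state.
- r.get_obs(): the state, without advancing time (a new reading comes with each control period).
- r.capture(name): name is "scene" or "top"; returns a dict with "image" (384x512x3 uint8, red, green, blue), "depth" (384x512 float32, m along the optical axis (not along the pixel's ray), 0 where there is no reading), "K" (3x3 intrinsics, pixels), "T" (4x4, takes a point from camera to world coordinates). Camera axes: x right, y up, looking along -z (the intrinsics and any distortion apply to the point x, -y, -z); pixel columns grow to the right and rows downward; lengths in m; the calibration is good to about 2 mm. A picture is of the moment at which its call begins.
- r.finish_job(): hands the job in, once; it reports no verdict.
Trained networks look in a picture, given as the dict that the camera call returned (one of the last four; its "shot" number tells which), for a name from the list of things; names that differ only in an ending like _2 or _b are one class to them, and where a whole thing is asked for, a point or a joint stands for the part that bears it (a point fixed in the world has none). Each returns a list of dicts, best first, with "conf" (0 to 1); they miss things now and then, are a little off and sometimes report something else, mostly with a low value. They report only what shows in the picture. A call takes as long as a camera call.
- r.find_in(picture, thing): "point" ([x, y, z] in m, in the coordinates of the camera as it stood for that picture, good to about 4 mm: the middle of the surface that is visible of it).
The state is a dict: "clock": time; "joint_positions": joint angles; "qvel": joint speeds; "effort": joint torques, N m; "eef_pos": TCP position; "tool_rot": TCP orientation; "contact_force": force on the tool from outside, world axes, zero at the start; "torque": the same for the moment, N m; "finger_gap": opening from 0.0 (shut) to 1.0 (fully open).
Only numpy, scipy, OpenCV 4.12 (cv2) and the standard library are available. Lean on these libraries where they do the work, as an engineer would, in place of code of your own. Each camera call takes 0.05 s, during which the arm holds its last target. There are 200 camera calls.

TASK

Take the lime-green marker out of the wooden rack, lower or drop it tip-down into the grey holder at the end of the gauge's sliding leg and let go of it. Then draw the spring-loaded leg out until its pointer stands over the lime-green length mark, with the red lever still open, and, while holding the leg there, swing the red cam lever shut flat against the leg; finish still holding the leg at the mark with the lever shut and the marker in its holder, as the leg runs back if you let go. Leave the other markers and the things around standing where they are.

Things in the scene. Friction and masses are not known exactly. Their poses are not given: they have to be found in the camera images.
- gauge: Marking gauge, fixed: dark steel base plate 140 (x) x 380 (y, -150 to +230) x 8 mm thick, and on it a grey housing 60 (x) x 120 (y, -145 to -25), top 58 mm above the table. Origin on the table; y = the direction in which the leg is drawn out of the housing, z up. A white paper scale lies along x = +55 mm.
- leg: Sliding leg, axes parallel to the gauge's; slides out along y by 0 to 115 mm, starts fully in (origin 30 mm along y from the gauge's). Origin in the flange's mid-plane on the leg's centre line, at table height. A spring pulls it back in: 3 N at the start, 5 to 6 N drawn out. Bar 18 mm wide, z 26 to 50 mm, running to -y into the housing; marker holder at y = +75 mm.
- flange_back (a point): Centre of the back (-y) face of the leg's flange, 40 mm above the table: an upright cross plate 100 (x) x 8 (y) mm, z 14 to 60 mm. Two open fingers pointing down between housing and flange, one each side of the bar, can push this face along y to draw the leg out, and then close along x on cheek and lever. Axes as the leg's.
- cheek_face (a point): Middle of the outer face of the black cheek fixed on the +x side of the bar, 15 mm from the leg's centre line, 46 (y) x 36 mm (z 22 to 58), ending 1 mm short of the flange. Opposite it is the red lever; with the lever shut the two are 30 mm wide over their outer faces, centred on the leg. Axes as the leg's.
- lever (a joint): Red cam lever, rad: 0 = shut, flat along the leg's -x side; positive = open (at most 0.55). Starts at 0.3 to 0.45, stays where left (friction about 1 N at its tip). Upright pin at x -12, y -55 mm of the leg; arm 46 long, 6 thick, z 24 to 56 mm, pointing to the flange when shut; open, its tip stands out to -x, outer face 28 to 35 mm from the leg's centre line at the start.
- lever_tip (a point): Middle of the outer face at the free end of the red lever, 40 mm above the table. Axes turn with the lever.
- pointer (a point): Outer end of the black pointer needle, 3 mm wide, that sticks out along +x from the flange (same y as the leg's origin), 66 mm from the leg's centre line, 17 mm above the table.
- mark: Lime-green length mark on the paper scale, 26 (x) x 10 (y) x 4 mm, fixed, its axes parallel to the gauge's. Origin at the centre of its underside, 8 mm above the table. The pointer is at the mark when it stands over this 10 mm wide band (45 to 90 mm of leg travel from the start).
- holder_mouth (a point): Centre of the mouth of the marker holder on the leg: a grey plastic block 44 x 44 mm, top (mouth) 62 mm above the table, with an upright round hole 20 mm wide and 45 mm deep, mouth chamfered by 3 mm. It moves with the leg.
- holder_floor (a point): Centre of the floor of the holder's hole, 17 mm above the table, z up.
- marker_lime: Lime-green marker, loose, 16 mm across and 130 mm long, about 30 g, with a white band, standing tip-down in one of the three rack holes. Origin at the centre of its tip (lower end); z along the marker to its top end. In the rack its top is 140 mm above the table, 80 mm above the rack.
- marker_orange: Orange marker of the same shape, standing in the rack; to be left alone. Origin at its tip.
- marker_blue: Blue marker of the same shape, standing in the rack; to be left alone. Origin at its tip.
- rack: Wooden rack, fixed, 60 (x) x 170 (y) x 60 mm high, with three upright holes 20 mm wide, 50 mm deep in a row along its y, 55 mm apart. Origin at the centre of its underside.
- tape_roll: White tape roll lying flat, 100 mm across, 25 mm high; bystander. Origin under its centre.
- copper_tub: Copper-brown lidded tub, 76 mm across, 97 mm high; bystander. Origin under its centre.
- octagon_box: Grey octagonal lidded box, about 94 mm across, 68 mm high; bystander. Origin under its centre.
- tin: Flat steel tin, 64 mm across, 28 mm high; bystander. Origin under its centre.

How it is judged:
By the outcome, as a careful person would: the job done as asked, in the order asked, and still so for the second after the job is handed in, while the arm keeps its last pose, push and grip.
It also fails if it takes over 54 s, if anything falls off the work surface, if the arm or the gripper's body presses on something with over 40 N, if the wrist force passes 120 N, or if a joint passes its speed limit or range.

## Working session

There is one attempt and no reset: what is moved stays moved. The work goes in short steps, Python scripts to look and compute and a tool call to move; the robot and the scene stay as the last step left them, time stands still between calls to the robot, and variables do not carry over. Pictures are saved under pics/ and viewed, about 8 in all and at most 12, crops included, and the job is handed in when it is done.

Besides the shell and the picture viewer there is one more tool, called after "Call:" as name(argument=value, ...), one argument or row to a line, values as JSON. jog_arm: Moves the arm, as the interface text tells. Its arguments: {"type":"object","properties":{"commands":{"type":"array","items":{"type":"array","items":{"type":"number"}}},"claw":{"type":"number"},"newtons":{"type":"number"}},"required":["commands"]}

```bash
mkdir -p pics
cat > h.py <<'E'
from cell import r
import numpy as np, cv2
def w(p,pt): return (p["T"]@np.r_[pt,1])[:3]
def cloud(p):
    d=p["depth"];K=p["K"];v,u=np.mgrid[:d.shape[0],:d.shape[1]]
    P=np.stack([(u-K[0,2])/K[0,0]*d,-(v-K[1,2])/K[1,1]*d,-d],-1)
    return P@p["T"][:3,:3].T+p["T"][:3,3]
def pix(p,X):
    c=np.linalg.inv(p["T"])@np.r_[X,1];K=p["K"]
    return K[0,0]*c[0]/-c[2]+K[0,2],K[1,1]*-c[1]/-c[2]+K[1,2]
def save(img,n): cv2.imwrite("pics/"+n,cv2.cvtColor(img,cv2.COLOR_RGB2BGR))
np.set_printoptions(precision=4,suppress=True)
E
python3 - <<'E'
from h import *
o=r.get_obs();print(o["eef_pos"],o["tool_rot"],o["finger_gap"],r.hold_point_z)
for c in("top","scene"):
    p=r.capture(c);save(p["image"],c+"0.png");print(c,p["T"][:3,3],p["K"][0,0])
    for t in "marker_lime marker_orange marker_blue rack gauge leg lever pointer mark holder_mouth lever_tip cheek_face flange_back tape_roll copper_tub octagon_box tin".split():
        for f in r.find_in(p,t)[:1]:
            X=w(p,f["point"]);print(t,round(f["conf"],2),X,np.round(pix(p,X)))
E
```

```text
[0.1605 0.6036 0.2048] [-0.      0.1295  0.9916 -0.0006] 0.999924610729488 -0.0188
top [0.2798 0.0662 1.4249] 408.0799764155392
marker_lime 0.61 [ 0.542  -0.2125  0.12  ] [339. 195.]
marker_orange 0.6 [ 0.54   -0.2667  0.1164] [356. 195.]
marker_blue 0.44 [ 0.5354 -0.3225  0.1111] [372. 196.]
rack 0.97 [ 0.5293 -0.2641  0.0617] [352. 202.]
gauge 0.62 [0.5772 0.0859 0.0114] [249. 197.]
leg 0.65 [0.5842 0.0895 0.0535] [247. 192.]
lever 0.47 [0.566  0.0486 0.0544] [259. 197.]
pointer 0.57 [0.5852 0.0945 0.055 ] [246. 192.]
holder_mouth 0.84 [0.5848 0.0972 0.0536] [245. 192.]
lever_tip 0.43 [0.5685 0.0442 0.056 ] [261. 196.]
cheek_face 0.75 [0.5846 0.094  0.0534] [246. 192.]
flange_back 0.95 [0.5857 0.0923 0.0549] [246. 192.]
tape_roll 0.8 [ 0.3758 -0.1638  0.0264] [325. 250.]
copper_tub 0.73 [ 0.7659 -0.3167  0.0965] [362. 132.]
octagon_box 0.91 [0.4007 0.4313 0.0641] [147. 252.]
tin 0.69 [0.7736 0.0747 0.0267] [249. 143.]
scene [1.3978 0.1758 0.9012] 408.27991205570174
marker_blue 0.45 [0.7887 0.0769 0.0238] [250. 263.]
rack 0.9 [ 0.5696 -0.2589  0.0511] [148. 186.]
gauge 0.67 [0.6127 0.0827 0.0065] [260. 216.]
leg 0.93 [0.6031 0.0934 0.0479] [264. 205.]
lever 0.57 [0.7909 0.0832 0.029 ] [252. 262.]
pointer 0.8 [0.6025 0.0947 0.0456] [264. 205.]
holder_mouth 0.96 [0.6029 0.0876 0.0439] [262. 205.]
lever_tip 0.74 [0.43   0.4307 0.0662] [380. 169.]
cheek_face 0.83 [0.5988 0.0885 0.044 ] [262. 204.]
tape_roll 0.92 [ 0.393  -0.1633  0.016 ] [194. 159.]
copper_tub 0.88 [ 0.7938 -0.3121  0.087 ] [ 98. 235.]
octagon_box 0.82 [0.4301 0.4308 0.0649] [380. 169.]
tin 0.88 [0.7905 0.0786 0.0275] [250. 262.]
```

Run:
```python
import cv2
a=cv2.imread("pics/top0.png")[120:270,170:400];b=cv2.imread("pics/scene0.png")[130:270,110:320]
a=cv2.resize(a,(800,522),interpolation=2);cv2.imwrite("pics/a.png",a)
b=cv2.resize(b,(800,533),interpolation=2);cv2.imwrite("pics/b.png",b)
```

```text
(no output)
```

View pics/a.png

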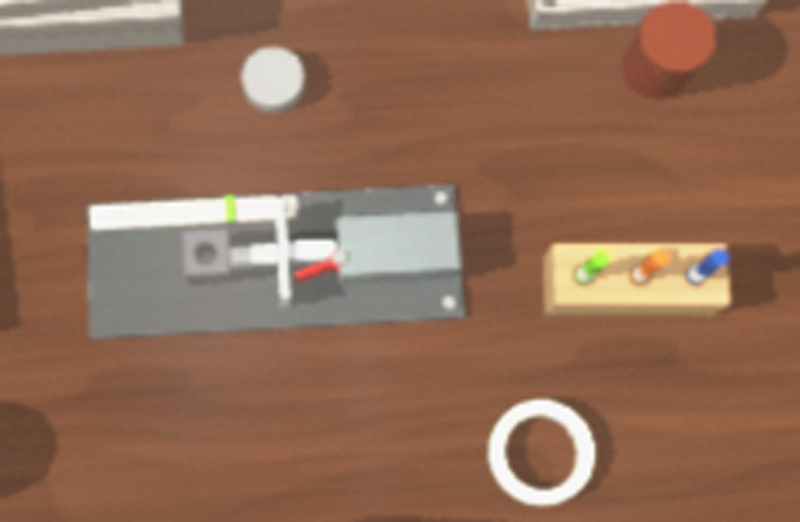

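View pics/b.png

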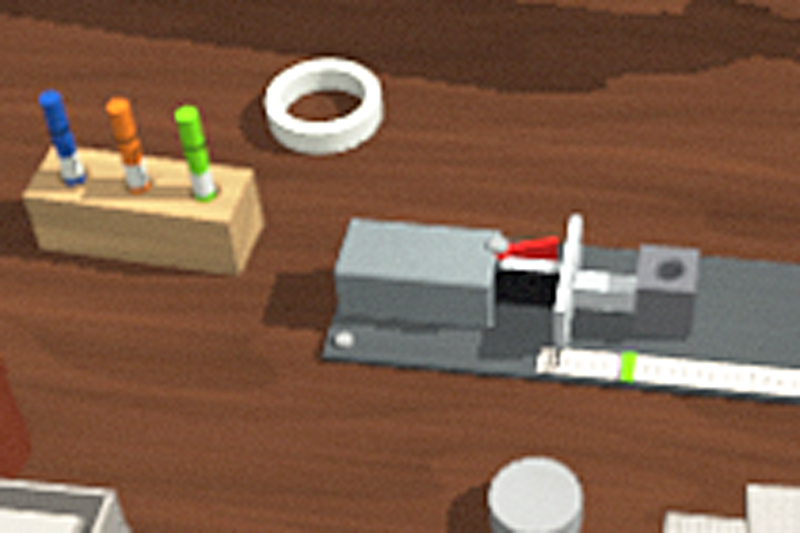

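Top crop: the holder hole is at about (205,252) and the lime marker top at (598,260). The green mark is at (231,208), the flange at x≈284, and the red lever is open on the lower (-x) side. In the scene crop, lime is the rightmost marker in the rack, standing slightly tilted. Next I'll measure precisely.

```bash
cat >> h.py <<'E'
def ray(p,u,v,z):
    K=p["K"];d=p["T"][:3,:3]@np.array([(u-K[0,2])/K[0,0],-(v-K[1,2])/K[1,1],-1]);o=p["T"][:3,3]
    return o+d*(z-o[2])/d[2]
E
python3 - <<'E'
from h import *
p=r.capture("top");s=r.capture("scene")
for q,n in((p,"top"),(s,"scene")):
    C=cloud(q);I=q["image"].astype(int);hsv=cv2.cvtColor(q["image"],cv2.COLOR_RGB2HSV)
    lime=(abs(hsv[...,0].astype(int)-45)<12)&(hsv[...,1]>140)&(hsv[...,2]>90)
    k,l,st,ce=cv2.connectedComponentsWithStats(lime.astype(np.uint8))
    for i in range(1,k):
        if st[i,4]>5: 
            m=l==i;print(n,"lime",st[i],ce[i],"cloud",np.median(C[m],0),"zrange",C[m][:,2].min(),C[m][:,2].max(),"ray@.012",ray(q,*ce[i],.012))
    # marker axis: rows of cloud in the neighbourhood
    m=(C[...,2]>.068)&(abs(C[...,0]-.54)<.05)&(abs(C[...,1]+.2125)<.027)
    X=C[m];print(n,len(X));
    for z in np.arange(.07,.145,.015):
        t=X[(X[:,2]>=z)&(X[:,2]<z+.015)]
        if len(t):print("  z",z,len(t),t.mean(0))
# plate direction (top): silhouettes of housing top & plate
C=cloud(p)
g=(abs(C[...,2]-.058)<.006)&(C[...,1]<.05)&(C[...,1]>-.15)&(abs(C[...,0]-.58)<.08)
v,u=np.nonzero(g);rc=cv2.minAreaRect(np.c_[u,v].astype(np.float32));print("housing",rc,len(u))
for c in cv2.boxPoints(rc):print(ray(p,*c,.058))
g=(abs(C[...,2]-.008)<.005)&(C[...,2]>.004)&(C[...,1]<.3)&(C[...,1]>-.15)&(abs(C[...,0]-.57)<.12)
v,u=np.nonzero(g);rc=cv2.minAreaRect(np.c_[u,v].astype(np.float32));print("plate",rc,len(u))
for c in cv2.boxPoints(rc):print(ray(p,*c,.008))
# hole
sub=cv2.cvtColor(p["image"],cv2.COLOR_RGB2GRAY)[184:202,220:240];print(sub)
E
```

```text
top lime [235 176   2   7   8] [235.875 178.625] cloud [0.6467 0.1273 0.0118] zrange 0.006294455995534687 0.018003151132117923 ray@.012 [0.6465 0.1276 0.012 ]
top lime [338 192   7   7  30] [341.1333 194.9667] cloud [ 0.5413 -0.2157  0.1331] zrange 0.0586206049011726 0.1433323162233071 ray@.012 [ 0.5644 -0.2415  0.012 ]
top 49
  z 0.07 7 [ 0.5412 -0.2118  0.0796]
  z 0.085 6 [ 0.5415 -0.2123  0.0947]
  z 0.1 4 [ 0.5422 -0.2108  0.1076]
  z 0.115 9 [ 0.54   -0.2131  0.1228]
  z 0.13 22 [ 0.5445 -0.2164  0.1387]
scene lime [165   0  30   3  58] [179.2586   0.6379] cloud [-0.5541 -0.4385  0.1719] zrange 0.16441914072663733 0.9011745467227851 ray@.012 [-0.9841 -0.5733  0.012 ]
scene lime [156 158   9  18 103] [160.1068 166.0194] cloud [ 0.5513 -0.2171  0.1135] zrange -0.003783385066778111 0.9011745467227851 ray@.012 [ 0.4355 -0.2686  0.012 ]
scene lime [162 181   5   2   6] [164.1667 181.6667] cloud [ 0.5521 -0.2121  0.0577] zrange 0.05075250882033011 0.06072316268974254 ray@.012 [ 0.5067 -0.2343  0.012 ]
scene lime [273 223   4   8  24] [274.3333 226.0417] cloud [0.6472 0.1282 0.0105] z
[... 1530 characters left out ...]
 187 207
  210 210]
 [137 137 147 165 173 168 146 128 133 137 140 150 166 173 174 166 188 206
  210 209]
 [135 137 147 165 174 173 163 146 141 142 151 163 171 173 173 163 175 189
  187 183]
 [136 135 144 163 173 175 172 167 165 164 167 171 174 175 174 159 154 158
  155 150]
 [133 134 143 159 171 172 173 172 171 170 172 172 173 172 171 154 133 128
  126 123]
 [135 135 140 153 159 162 159 157 152 152 152 152 147 144 143 134 120 115
  115 112]
 [135 134 136 131 129 128 130 127 126 125 124 125 122 121 119 119 113 110
  112 114]
 [137 135 135 128 117 114 113 114 114 114 115 114 114 115 116 117 114 112
  117 122]
 [134 137 136 132 124 116 114 114 118 124 123 120 122 127 129 130 132 131
  131 134]]
```

Run:
```python
from h import *
p=r.capture("top")
g=cv2.cvtColor(p["image"],cv2.COLOR_RGB2GRAY).astype(float)[188:197,224:233]
wt=np.clip(170-g,0,None);v,u=np.mgrid[188:197,224:233];u0,v0=(u*wt).sum()/wt.sum(),(v*wt).sum()/wt.sum()
H=ray(p,u0,v0,.062);print("hole",u0,v0,H)
# block outline (bright ~170 vs 136): 
big=cv2.cvtColor(p["image"],cv2.COLOR_RGB2GRAY)
f=lambda u,v:ray(p,u/800*230+170-.5,v/522*150+120-.5,.008)
for a,b in(((455,185),(90,205)),((463,316),(90,337))):
    A,B=f(*a),f(*b);d=B-A;print(A,B,np.linalg.norm(d),np.arctan2(-d[0],d[1]))
A=f(455,185);B=f(463,316);print(np.linalg.norm(A-B))
m=np.array([.6468,.1277]);
for a in(.05,.055,.06):
    y=np.array([-np.sin(a),np.cos(a)]);x=np.array([np.cos(a),np.sin(a)]);G=H[:2]-.105*y
    print(a,"G",G,"mark in gauge",(m-G)@x,(m-G)@y)
# marker outline in scene: column centroid per row, at mid heights
for z in(.08,.11,.138):print(pix(p,[.5445,-.2165,z]))
```

```text
hole 228.44085326438267 192.1021331609567 [0.5876 0.1531 0.062 ]
[ 0.6557 -0.1045  0.008 ] [0.6572 0.2726 0.008 ] 0.37715496257978615 -0.0039218339166165244
[ 0.5184 -0.1012  0.008 ] [0.5197 0.2762 0.008 ] 0.3774237987572747 -0.0035153392270920038
0.13731091192194853
0.05 G [0.5928 0.0482] mark in gauge 0.057882213871596026 0.07666706945653097
0.055 G [0.5933 0.0483] mark in gauge 0.05773982628298132 0.0763780137539449
0.06 G [0.5939 0.0483] mark in gauge 0.0575959952017168 0.07608967359952425
(np.float64(338.3131731218165), np.float64(196.9374546864552))
(np.float64(340.03391064336836), np.float64(195.0726127671391))
(np.float64(341.7088922786602), np.float64(193.25735859359156))
```

```bash
cat >> h.py <<'E'
from scipy.spatial.transform import Rotation as Ro
def go(*ts,yaw=0.):
    # rows to reach world TCP positions ts, tool y along world x turned by yaw, tool z down
    o=r.get_obs();q=o["tool_rot"];R=Ro.from_quat([q[1],q[2],q[3],q[0]])
    Rt=Ro.from_euler("z",yaw)*Ro.from_matrix(np.array([[0,1,0],[1,0,0],[0,0,-1.]]))
    print("at",np.array(o["eef_pos"]),"t",o["clock"],"gap",o["finger_gap"],"F",np.array(o["contact_force"]))
    for t in ts:print(np.round(np.r_[R.inv().apply(np.array(t)-o["eef_pos"]),(R.inv()*Rt).as_rotvec()],4).tolist())
E
python3 -c "
from h import *
go([.5445,-.2165,.18])"
```

```text
at [0.1605 0.604  0.2054] t 1.95 gap 0.999530328329932 F [-0.2318  0.1939  1.1525]
[-0.5819, -0.6943, 0.0255, -0.0, 0.0001, 1.311]
```

Call:
jog_arm(
  commands=[
    [-0.58,-0.69,0,0,0,1.31],
    [-0.58,-0.69,0,0,0,1.31],
    [-0.58,-0.69,0,0,0,1.31],
    [-0.58,-0.69,0,0,0,1.31],
    [-0.58,-0.69,0,0,0,1.31],
    [-0.58,-0.69,0,0,0,1.31],
    [-0.58,-0.69,0,0,0,1.31],
    [-0.58,-0.69,0,0,0,1.31],
    [-0.58,-0.69,0,0,0,1.31],
    [-0.58,-0.69,0,0,0,1.31],
    [-0.58,-0.69,0,0,0,1.31],
    [-0.58,-0.69,0,0,0,1.31],
  ],
  claw=1,
)

```text
clock: 3.15
eef_pos: [0.4162, 0.0591, 0.2059]
tool_rot: [0.0, 0.707, 0.708, 0.001]
contact_force: [1.9, 1.2, 0.6]
finger_gap: 1.0
```

```bash
python3 -c "
from h import *
go([.5445,-.2165,.18])"
```

```text
at [0.4162 0.0591 0.2059] t 3.15 gap 0.9997269036919588 F [1.8818 1.1672 0.6115]
[-0.2757, 0.1279, 0.0258, 0.001, -0.0009, 0.0012]
```

Call:
jog_arm(
  commands=[
    [-0.276,0.128,0,0.001,-0.001,0.001],
    [-0.276,0.128,0,0.001,-0.001,0.001],
    [-0.276,0.128,0,0.001,-0.001,0.001],
    [-0.276,0.128,0,0.001,-0.001,0.001],
    [-0.276,0.128,0,0.001,-0.001,0.001],
    [-0.276,0.128,0,0.001,-0.001,0.001],
    [-0.276,0.128,0.025,0.001,-0.001,0.001],
    [-0.276,0.128,0.025,0.001,-0.001,0.001],
    [-0.276,0.128,0.025,0.001,-0.001,0.001],
    [-0.276,0.128,0.025,0.001,-0.001,0.001],
  ],
)

```text
clock: 4.15
eef_pos: [0.5443, -0.2138, 0.1815]
tool_rot: [0.0, 0.707, 0.708, -0.0]
contact_force: [0.5, -0.0, -0.3]
finger_gap: 0.999
```

Run:
```python
from h import *
go([.5445,-.2165,.081])
s=r.capture("scene");p=r.capture("top")
a=cv2.resize(s["image"][110:215,90:250],(800,525),interpolation=2);save(a,"c.png")
```

```text
at [ 0.5443 -0.2138  0.1815] t 4.15 gap 0.9994011072050384 F [ 0.469  -0.0484 -0.3069]
[-0.0026, 0.0002, 0.1005, -0.0, 0.0006, 0.0015]
```

View pics/c.png

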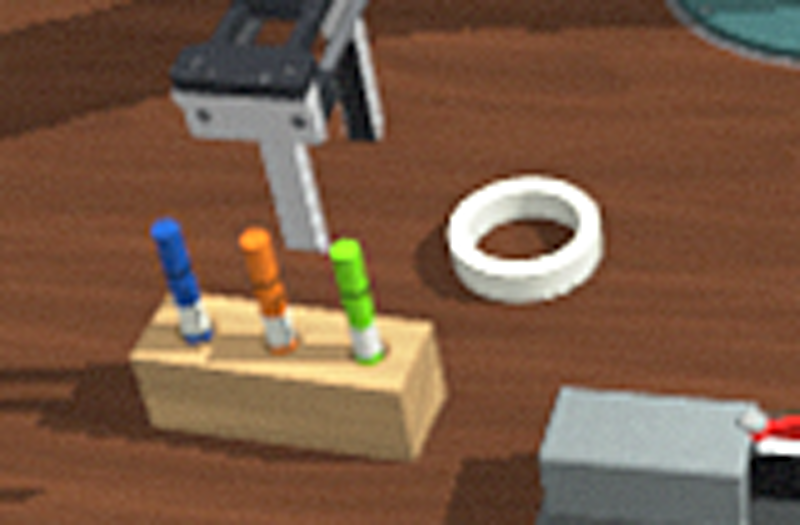

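Lime marker top is at about (346,245) in this crop, with the near finger at (305,245) higher and nearer the camera, clear of the other markers. Descending now, then gripping.

Call:
jog_arm(
  commands=[
    [-0.0026,0,0.04,0,0,0.0015],
    [-0.0026,0,0.08,0,0,0.0015],
    [-0.0026,0,0.1,0,0,0.0015],
    [-0.0026,0,0.1,0,0,0.0015],
    [-0.0026,0,0.1,0,0,0.0015],
  ],
)

```text
clock: 4.75
eef_pos: [0.5444, -0.2175, 0.0817]
tool_rot: [0.0, 0.707, 0.707, -0.0]
contact_force: [0.9, -0.3, 0.6]
finger_gap: 0.998
```

Call:
jog_arm(
  commands=[
    [0,0,0,0,0,0],
    [0,0,0,0,0,0],
    [0,0,0,0,0,0],
    [0,0,0,0,0,0],
    [0,0,0,0,0,0],
    [0,0,0,0,0,0],
    [0,0,0,0,0,0],
    [0,0,0,0,0,0],
  ],
  claw=0,
  newtons=12,
)

```text
clock: 5.55
eef_pos: [0.5438, -0.2177, 0.0805]
tool_rot: [0.0, 0.708, 0.707, -0.001]
contact_force: [0.8, 0.5, 0.4]
finger_gap: 0.35
```

Call:
jog_arm(
  commands=[
    [0,0,0,0,0,0],
    [0,0,0,0,0,0],
    [0,0,0,0,0,0],
    [0,0,0,0,0,0],
  ],
)

```text
clock: 5.95
eef_pos: [0.5438, -0.2176, 0.0805]
tool_rot: [-0.0, 0.708, 0.707, -0.001]
contact_force: [0.3, -0.1, -0.1]
finger_gap: 0.167
```

Call:
jog_arm(
  commands=[
    [0,0,-0.02,0,0,0],
    [0,0,-0.05,0,0,0],
    [0,0,-0.09,0,0,0],
    [0,0,-0.1,0,0,0],
    [0,0,-0.1,0,0,0],
  ],
)

```text
clock: 6.45
eef_pos: [0.5447, -0.2177, 0.1818]
tool_rot: [0.001, 0.708, 0.707, 0.0]
contact_force: [-0.5, 0.4, -1.6]
finger_gap: 0.167
```

Run:
```python
from h import *
go([.5875,.1515,.18])
s=r.capture("scene")
a=cv2.resize(s["image"][80:215,70:250],(800,600),interpolation=2);save(a,"d.png")
```

```text
at [ 0.5447 -0.2177  0.1818] t 6.45 gap 0.1672245863956966 F [-0.4806  0.3771 -1.6258]
[0.3692, 0.0424, 0.0014, 0.0016, 0.0013, -0.0013]
```

View pics/d.png

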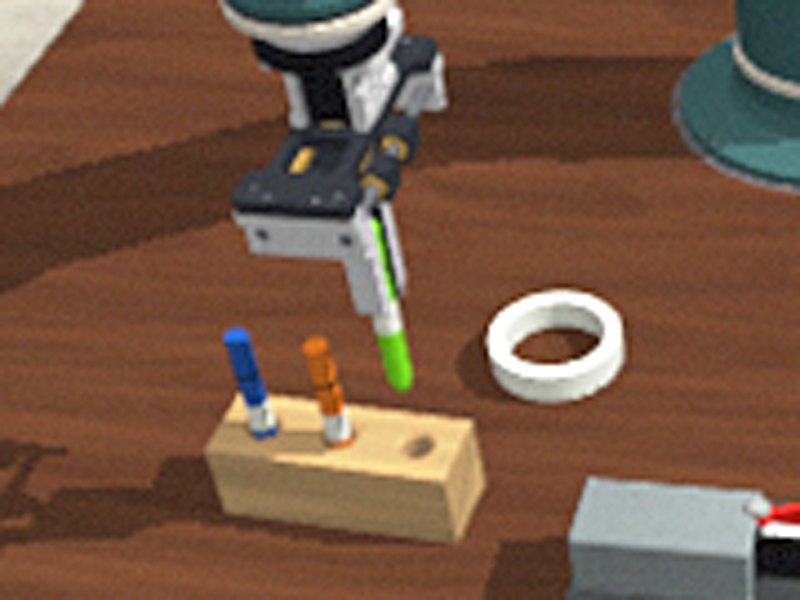

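The marker is held and out of the rack, tip at about (400,385). The other two still stand. I'll carry it above the holder and measure the marker axis in hand.

Call:
jog_arm(
  commands=[
    [0.37,0.042,0,0.0016,0.0013,-0.0013],
    [0.37,0.042,0,0.0016,0.0013,-0.0013],
    [0.37,0.042,0,0.0016,0.0013,-0.0013],
    [0.37,0.042,0,0.0016,0.0013,-0.0013],
    [0.37,0.042,0,0.0016,0.0013,-0.0013],
    [0.37,0.042,0,0.0016,0.0013,-0.0013],
    [0.37,0.042,0,0.0016,0.0013,-0.0013],
    [0.37,0.042,0,0.0016,0.0013,-0.0013],
    [0.37,0.042,0,0.0016,0.0013,-0.0013],
    [0.37,0.042,0,0.0016,0.0013,-0.0013],
    [0.37,0.042,0,0.0016,0.0013,-0.0013],
  ],
)

```text
clock: 7.6
eef_pos: [0.5862, 0.1509, 0.1793]
tool_rot: [-0.001, 0.708, 0.706, -0.001]
contact_force: [0.5, -0.6, -0.2]
finger_gap: 0.165
```

Run:
```python
from h import *
s=r.capture("scene");C=cloud(s)
hsv=cv2.cvtColor(s["image"],cv2.COLOR_RGB2HSV)
lime=(abs(hsv[...,0].astype(int)-45)<12)&(hsv[...,1]>140)&(hsv[...,2]>90)&(C[...,2]>.08)
k,l,st,ce=cv2.connectedComponentsWithStats(lime.astype(np.uint8))
for i in range(1,k):
    if st[i,4]>5:print(st[i],ce[i],np.median(C[l==i],0),C[l==i][:,2].min(),C[l==i][:,2].max())
# hole in scene: ray
g=cv2.cvtColor(s["image"],cv2.COLOR_RGB2GRAY).astype(int)
print("hole pred",pix(s,[.5875,.1515,.062]),"tip axis pred",pix(s,[.5875,.1515,.125]))
o=r.get_obs();X=np.array(o["eef_pos"]);print(X)
for z in(.115,.125,.14):
    print(z,pix(s,[X[0],X[1],z]))
    u,v=pix(s,[X[0],X[1],z]);v=int(round(v));row=np.nonzero(lime[v,int(u)-15:int(u)+16])[0]+int(u)-15;print(" row",v,row)
a=cv2.resize(s["image"][110:245,200:380],(800,600),interpolation=2);save(a,"e.png")
```

```text
[165   0  30   3  57] [179.3333   0.614 ] [-0.5515 -0.4357  0.1735] 0.16668865347094908 0.17919734098470863
[283 175   6  14  66] [285.1818 181.1667] [0.5944 0.1498 0.1398] 0.108632034528928 0.15968326154677248
hole pred (np.float64(284.78405405914657), np.float64(199.01463383810946)) tip axis pred (np.float64(285.7365629204182), np.float64(183.0693794096215))
[0.5863 0.1509 0.1796]
0.115 (np.float64(285.38409211754214), np.float64(185.3757952027274))
 row 185 [283 284 285 286 287]
0.125 (np.float64(285.53896330223034), np.float64(182.76046850426596))
 row 183 [283 284 285 286 287]
0.14 (np.float64(285.774980117636), np.float64(178.77482663125298))
 row 179 [283 284 285 286 287 288]
```

View pics/e.png

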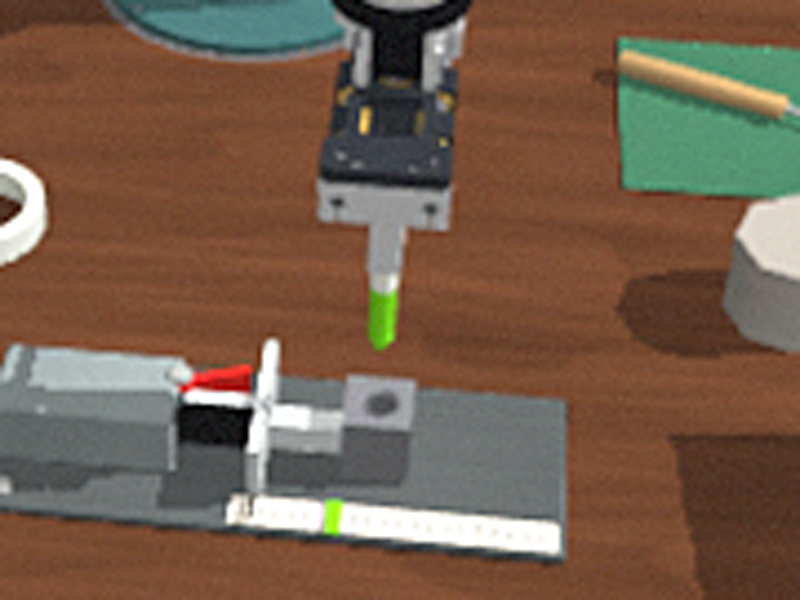

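The tip hangs over the holder at (382,345), and the hole is at (382,402). Nudging +2 mm and lowering.

Call:
jog_arm(
  commands=[
    [0.002,0.002,0.02,0.001,0,0.001],
    [0.002,0.002,0.035,0.001,0,0.001],
    [0.002,0.002,0.042,0.001,0,0.001],
    [0.002,0.002,0.048,0.001,0,0.001],
    [0.002,0.002,0.054,0.001,0,0.001],
    [0.002,0.002,0.06,0.001,0,0.001],
  ],
)

```text
clock: 8.25
eef_pos: [0.5886, 0.1543, 0.12]
tool_rot: [-0.001, 0.708, 0.707, -0.001]
contact_force: [0.7, -0.7, -0.0]
finger_gap: 0.166
```

Call:
jog_arm(
  commands=[
    [-0.0005,0,0.008,0,0,0],
    [-0.0005,0,0.016,0,0,0],
    [-0.0005,0,0.022,0,0,0],
    [-0.0005,0,0.026,0,0,0],
    [-0.0005,0,0.026,0,0,0],
  ],
)

```text
clock: 8.75
eef_pos: [0.5881, 0.1538, 0.0935]
tool_rot: [-0.001, 0.708, 0.707, -0.002]
contact_force: [-0.4, -0.2, -0.2]
finger_gap: 0.167
```

Call:
jog_arm(
  commands=[
    [0,0,0,0,0,0],
    [0,0,0,0,0,0],
    [0,0,0,0,0,0],
    [0,0,0,0,0,0],
    [0,0,0,0,0,0],
    [0,0,-0.02,0,0,0],
    [0,0,-0.06,0,0,0],
    [0,0,-0.1,0,0,0],
    [0,0,-0.1,0,0,0],
    [0,0,-0.1,0,0,0],
  ],
  claw=0.84,
)

```text
clock: 9.75
eef_pos: [0.5888, 0.1542, 0.1946]
tool_rot: [-0.001, 0.707, 0.707, -0.0]
contact_force: [-0.6, -0.3, -0.3]
finger_gap: 0.844
```

Run:
```python
from h import *
p=r.capture("top")
for t in("flange_back","pointer","lever_tip","holder_mouth"):
    for f in r.find_in(p,t)[:1]:print(t,f["conf"],w(p,f["point"]))
# flange: bright strip profile at z=.06 ; columns
g=cv2.cvtColor(p["image"],cv2.COLOR_RGB2GRAY).astype(int)
a=p["image"][165:215,215:275];save(cv2.resize(a,(720,600),interpolation=2),"f.png")
for X in ([.5875,.0775,.06],[.5375,.0775,.06],[.6375,.0775,.06],[.6535,.0775,.017],[.6425,.128,.012]):print(X,pix(p,X),(np.array(pix(p,X))-[215,165]+.5)*12)
go([.588,.048,.195])
```

```text
flange_back 0.88 [0.5878 0.0682 0.0464]
pointer 0.62 [0.5851 0.0708 0.0492]
lever_tip 0.45 [0.566  0.0448 0.0557]
holder_mouth 0.86 [0.5845 0.0718 0.0519]
[0.5875, 0.0775, 0.06] (np.float64(250.52014529536393), np.float64(190.94814194877526)) [432.2417 317.3777]
[0.5375, 0.0775, 0.06] (np.float64(251.33915254956133), np.float64(205.26663719178438)) [442.0698 489.1996]
[0.6375, 0.0775, 0.06] (np.float64(249.7140069928144), np.float64(176.8546313100026)) [422.5681 148.2556]
[0.6535, 0.0775, 0.017] (np.float64(249.74018025448623), np.float64(175.56739297271264)) [422.8822 132.8087]
[0.6425, 0.128, 0.012] (np.float64(235.82237911601138), np.float64(179.72697907232117)) [255.8685 182.7237]
at [0.5882 0.1538 0.193 ] t 10.0 gap 0.8400536156682404 F [0.2177 0.6448 0.1707]
[-0.1058, -0.0001, -0.0019, -0.005, 0.0006, -0.0012]
```

View pics/f.png

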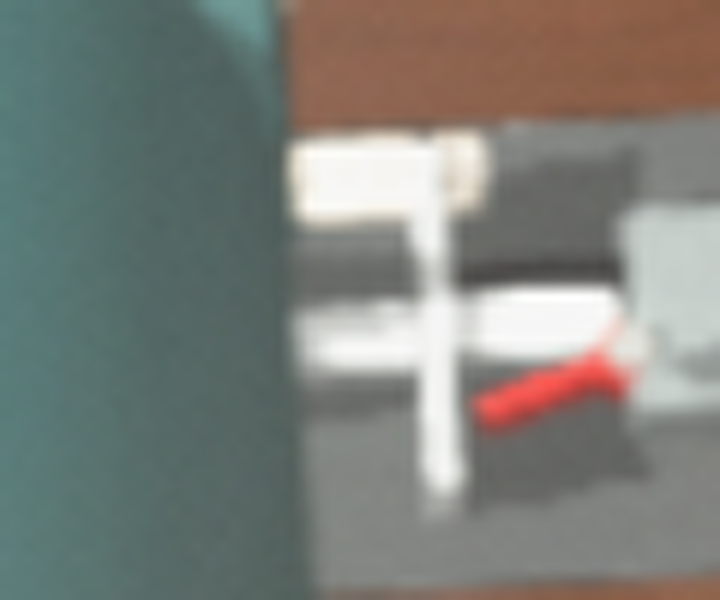

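Flange line at crop x≈440, red lever open with its tip at (490,410). The prediction matches to about 1–2 mm. Now moving over the gap between housing and flange and going down.

Call:
jog_arm(
  commands=[
    [-0.04,0,0,-0.003,0,0],
    [-0.08,0,0,-0.003,0,0],
    [-0.106,0,0,-0.003,0,0],
    [-0.106,0,0.03,-0.003,0,0],
    [-0.106,0,0.07,-0.003,0,0],
    [-0.106,0,0.1,-0.003,0,0],
    [-0.106,0,0.115,-0.003,0,0],
    [-0.106,0,0.115,-0.003,0,0],
  ],
)

```text
clock: 10.8
eef_pos: [0.5871, 0.0477, 0.0773]
tool_rot: [-0.001, 0.708, 0.707, -0.002]
contact_force: [-0.4, -0.2, -0.7]
finger_gap: 0.839
```

Run:
```python
from h import *
s=r.capture("scene")
save(cv2.resize(s["image"][130:250,200:360],(800,600),interpolation=2),"g.png")
go([.588,.048,.021])
```

```text
at [0.588  0.0477 0.079 ] t 10.85 gap 0.8388506423343354 F [-0.4204 -0.2802  0.4541]
[0.0004, 0.0001, 0.058, -0.0015, 0.0004, -0.0015]
```

View pics/g.png

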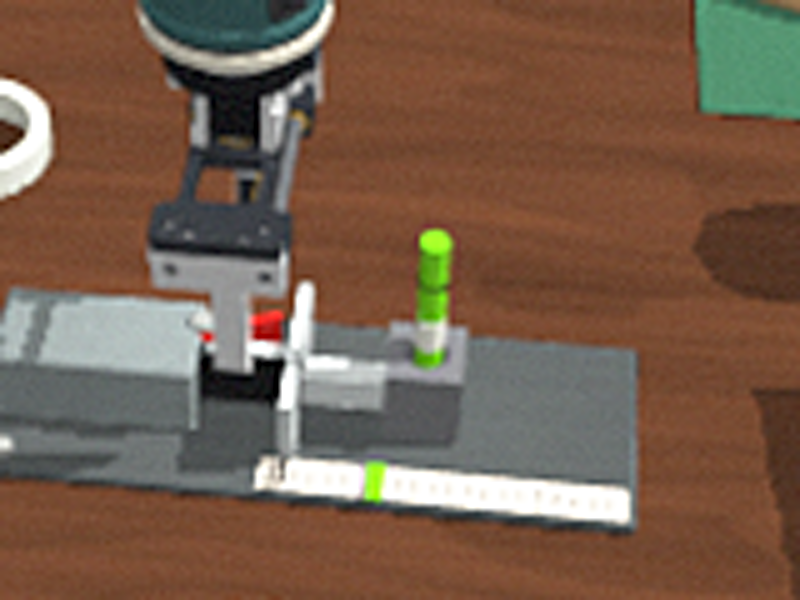

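The marker stands in the holder at (432,300), and the finger at (233,330) is between the housing and the flange. Going down.

Call:
jog_arm(
  commands=[
    [0,0,0.02,-0.0015,0,-0.0015],
    [0,0,0.04,-0.0015,0,-0.0015],
    [0,0,0.058,-0.0015,0,-0.0015],
    [0,0,0.058,-0.0015,0,-0.0015],
  ],
)

```text
clock: 11.25
eef_pos: [0.5879, 0.048, 0.0208]
tool_rot: [0.0, 0.707, 0.707, 0.0]
contact_force: [0.1, 0.9, 0.4]
finger_gap: 0.843
```

Call:
jog_arm(
  commands=[
    [0.008,0,0,0,0,0],
    [0.016,0,0,0,0,0],
    [0.022,0,0,0,0,0],
    [0.028,0,0,0,0,0],
    [0.034,0,0,0,0,0],
    [0.04,0,0,0,0,0],
    [0.04,0,0,0,0,0],
  ],
)

```text
clock: 11.95
eef_pos: [0.588, 0.089, 0.021]
tool_rot: [0.0, 0.707, 0.708, 0.0]
contact_force: [0.7, -3.2, 1.7]
finger_gap: 0.841
```

Call:
jog_arm(
  commands=[
    [0.007,0,0,0,0,0],
    [0.014,0,0,0,0,0],
    [0.02,0,0,0,0,0],
    [0.026,0,0,0,0,0],
    [0.026,0,0,0,0,0],
    [0.026,0,0,0,0,0],
  ],
)

```text
clock: 12.55
eef_pos: [0.588, 0.1138, 0.021]
tool_rot: [0.0, 0.707, 0.707, 0.0]
contact_force: [3.2, -3.6, -0.9]
finger_gap: 0.84
```

Run:
```python
from h import *
s=r.capture("scene");p=r.capture("top")
a=cv2.resize(s["image"][180:245,240:310],(640,594),interpolation=2);save(a,"h.png")
for y in(.123,.128,.133):
    print(y,[np.round((np.array(pix(s,X))-[240,180]+.5)*640/70) for X in([.6535,y,.017],[.6425,y,.012],[.6375,y,.06],[.6375,y+.004,.04])])
print(r.get_obs()["contact_force"])
g=cv2.cvtColor(s["image"],cv2.COLOR_RGB2HSV)
```

```text
0.123 [array([300., 425.]), array([303., 409.]), array([308., 293.]), array([319., 338.])]
0.128 [array([316., 427.]), array([319., 410.]), array([324., 295.]), array([336., 339.])]
0.133 [array([332., 428.]), array([335., 411.]), array([341., 296.]), array([352., 341.])]
[ 3.7518 -4.3205 -0.3756]
```

View pics/h.png

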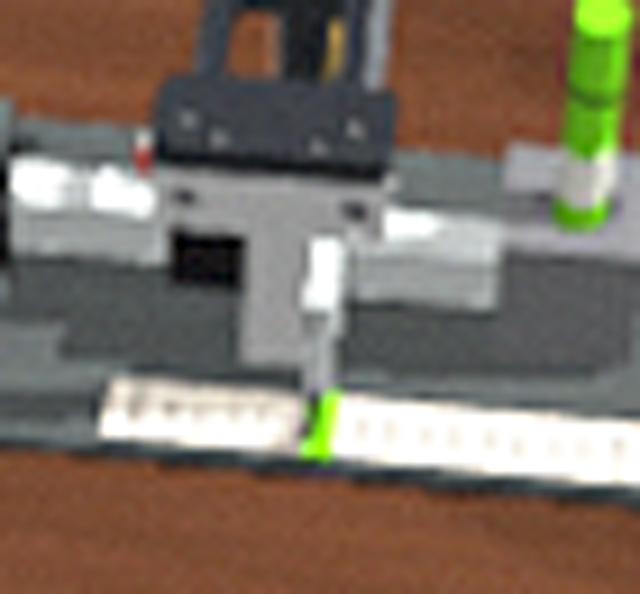

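The pointer at (313,412) covers the left part of the lime band (about 306–338), so it needs roughly 2.5–3 mm more.

Call:
jog_arm(
  commands=[
    [0.0015,0,0,0,0,0],
    [0.0028,0,0,0,0,0],
    [0.0028,0,0,0,0,0],
    [0.0028,0,0,0,0,0],
  ],
)

```text
clock: 13.05
eef_pos: [0.5881, 0.1164, 0.021]
tool_rot: [0.0, 0.707, 0.707, 0.0]
contact_force: [3.6, -4.1, 0.2]
finger_gap: 0.836
```

Run:
```python
from h import *
s=r.capture("scene");o=r.get_obs();print(o["eef_pos"],o["contact_force"])
a=cv2.resize(s["image"][205:240,255:300],(771,600),interpolation=2);save(a,"i.png")
```

```text
[0.5881 0.1164 0.021 ] [ 3.38   -3.7109 -0.2729]
```

View pics/i.png

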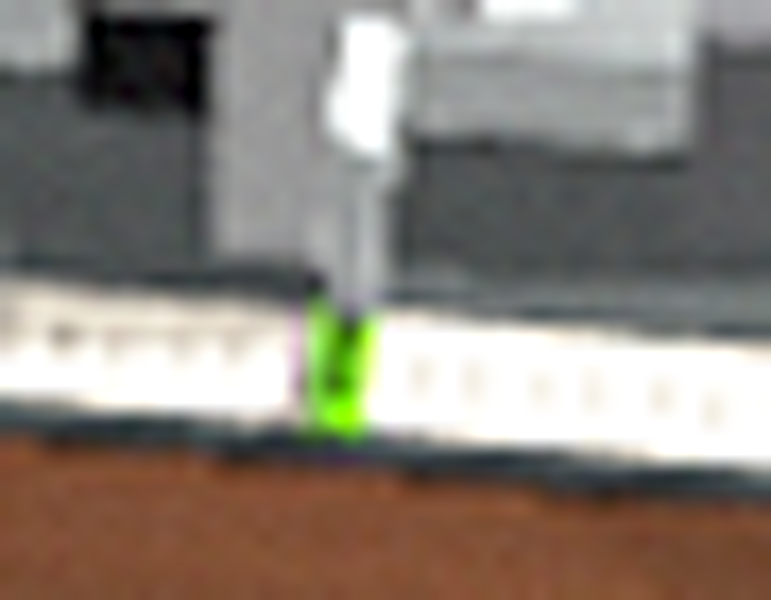

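The needle at (342,350) now stands in the middle of the lime band (305–375). Closing the jaws on cheek and lever.

Call:
jog_arm(
  commands=[
    [0,0,0,0,0,0],
    [0,0,0,0,0,0],
    [0,0,0,0,0,0],
    [0,0,0,0,0,0],
    [0,0,0,0,0,0],
    [0,0,0,0,0,0],
    [0,0,0,0,0,0],
    [0,0,0,0,0,0],
    [0,0,0,0,0,0],
    [0,0,0,0,0,0],
  ],
  claw=0,
  newtons=20,
)

```text
clock: 14.1
eef_pos: [0.5895, 0.1164, 0.0211]
tool_rot: [0.001, 0.707, 0.707, 0.001]
contact_force: [14.8, -3.6, -10.1]
finger_gap: 0.315
```

Call:
jog_arm(
  commands=[
    [0,0.001,0,0,0,0],
    [0,0.001,0,0,0,0],
    [0,0.001,0,0,0,0],
    [0,0.001,0,0,0,0],
  ],
)

```text
clock: 14.5
eef_pos: [0.5895, 0.1164, 0.0211]
tool_rot: [0.001, 0.707, 0.707, 0.001]
contact_force: [6.7, -4.0, -2.9]
finger_gap: 0.311
```

Run:
```python
from h import *
s=r.capture("scene");p=r.capture("top");o=r.get_obs();print(o["eef_pos"],o["contact_force"],o["finger_gap"])
a=cv2.resize(s["image"][205:240,255:300],(514,400),interpolation=2)
b=cv2.resize(s["image"][100:240,100:340],(686,400),interpolation=2)
c=np.zeros((600,686,3),np.uint8);c[:400]=b
c[400:600,:257]=cv2.resize(a,(257,200))
c[400:600,260:560]=cv2.resize(p["image"][165:215,200:275],(300,200),interpolation=2);save(c,"j.png")
```

```text
[0.5895 0.1164 0.0211] [ 7.1851 -3.8667 -4.2408] 0.3078285682166071
```

View pics/j.png

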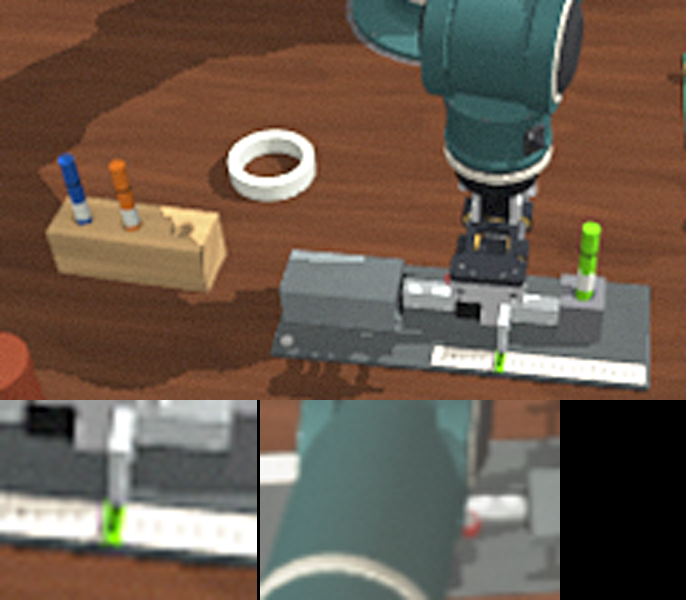

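The needle is still centred in the band, the marker is in the holder, and the other markers are standing. The jaw opening of about 29–30 mm over cheek and lever means the lever is shut. Handing in.

```bash
python3 -c "
from h import *
print(r.finish_job());o=r.get_obs();print(o['clock'],o['eef_pos'],o['finger_gap'],o['contact_force'])"
```

```text
the job is handed in; nothing more can be done
None
the job is handed in; nothing more can be done
```

The job is done and handed in at about 14.6 s of the 54 s allowed; the hand-in reports no verdict.

I took the lime-green marker from the rack, lowered it into the grey holder and let go. I then pushed the flange out until the pointer stood over the lime mark with the lever still open, and closed the jaws at 20 N on the cheek and the red lever.

Last checks before handing in:
- **Pointer:** in the last picture the needle stands in the middle of the lime band. The leg is still held, with about 4 N of spring pull on the tool.
- **Lever:** the jaw opening reads 0.308–0.315, about 29–30 mm. The shut width over cheek and lever is 30 mm, so I take it as shut. The arm hid most of it from the cameras, so this rests on the gap reading.
- **Marker and surroundings:** the lime marker is upright in its holder, and the orange and blue markers are still in the rack. The tape roll looked unmoved. I did not look at the other bystanders again at the end, but the arm did not go near them.
- **Forces:** closing the jaws gave a sideways force of about 15 N because the grip was slightly off centre. Shifting the tool 1 mm brought it down to about 7 N.

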